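# Put the little mirror away in the drawer that may be locked

### The job

Try the drawer of the white unit before touching the round lock knob on its top; if it will not come, release it by turning the knob clockwise (its thread is left-handed, the opposite of usual), then pull the drawer fully out. Next take the framed mirror out of its rack, lay it flat on the grey felt pad with the glass up and let go of it, then take it up again and lay it flat, glass up, across the open drawer. Leave the drawer open and do not disturb the vase or the candlestick.

Things in the scene. Friction and masses are not known exactly. Their poses are not given: they have to be found in the camera images.
- drawer (a joint): Opening of the unit's drawer, m: 0 shut, 0.150 fully out at its stop. It slides along the unit's -x (towards the robot), stays where it is left and slides with about 2 N. When the hidden catch holds it, it comes only about 4 mm and then stops dead. Nothing outside shows whether the catch holds.
- drawer_handle (a point): Middle of the drawer's pull: a straight steel bar, 110 mm long along the unit's y, about 10 mm thick, 78 mm above the table, 35 mm clear in front of the drawer's face (centre line to face); the face ends 6 mm below the unit's top, which is 95 mm above the table. Axes as the unit's: -x is the way the drawer opens. Moves with the drawer.
- drawer_floor (a point): Point on the upper side of the drawer's floor (16 mm above the table), in the middle of the part that lies uncovered when the drawer is fully out (150 mm along x by 220 mm along y; walls 34 mm high at the sides, the face 73 mm high in front, the unit 95 mm high behind). Axes as the unit's. Moves with the drawer.
- knob (a joint): Turn of the lock knob, rad: always 0 at the start whether the catch holds or not, grows clockwise seen from above, up to its stop at 1.0. Turned to beyond 0.8 it throws the hidden catch off, for good; if the catch was already off it turns without effect. Stiffness 0.06 N m, it stays where it is left.
- knob_mid (a point): Centre, half-way up, of the round knurled steel lock knob (46 mm diameter, 34 mm high, its top 133 mm above the table, vertical axis) on the white unit's top near the front, 85 mm to the left of the drawer pull as seen from the robot. This point is fixed to the unit (250 mm deep in x, 260 mm wide in y, 95 mm high), does not turn with the knob, and lies 45 mm behind the unit's front edge.
- mirror_mid (a point): Centre of the loose framed mirror, a flat rigid slab 160 mm (its x) by 60 mm (its y) by 18 mm (its z), aluminium frame, 0.2 to 0.4 kg. Its z points out of the glass; the back is black. At the start it stands on a long edge in the rack, its y pointing up, its centre 42 mm above the table. Stood on the pad on its long edge it stands by itself and can be pushed over.
- rack: Fixed dark steel rack, 180 mm (x) by 90 mm (y), base 12 mm thick, origin under its centre on the table. Two pairs of posts at x = -60 and +60 mm (18 mm along x, tops 52 mm above the table) leave a 22 mm slot along x for the mirror, which is lifted straight up; the middle 100 mm is free for fingers.
- pad_mid (a point): Middle of the top of the fixed grey felt pad, 240 mm (x) by 220 mm (y), 4 mm thick on the table.
- vase: Bystander: loose round chrome vase, 100 mm diameter, 130 mm high; origin under its centre.
- candlestick: Bystander: loose brass candlestick, foot 90 mm diameter, 130 mm high; origin under its centre.
There are look-alikes about, which are no part of the job. What is shaped like the part that bears mirror_mid but yellow is not meant.

How it is judged:
On the way, in this order (a step that is already met when the one before it is completed fails the run):
1. the drawer has been tried (pulled at least 2 mm) with the knob still untouched (value of joint drawer above 0.002 m and value of joint knob below 0.1 rad), for 0.05 s.
2. the drawer is fully out (value of joint drawer above 0.14 m), for 0.2 s.
3. the mirror lies flat on the felt pad, glass up, let go (angle between mirror_mid's own z axis and vertical below 0.1 rad and horizontal distance between mirror_mid and pad_mid below 0.1 m and height (world z) of mirror_mid below 0.02 m and contact force between the fingers and mirror below 0.2 N), for 0.1 s.
At the end, for the whole second after the job is handed in: The drawer is at least 130 mm out; the mirror lies at rest on the drawer's floor in its uncovered part (centre within 55 mm of that part's middle each way, height within 5 mm), flat within 0.1 rad, glass up, its length across the drawer within 0.4 rad (value of joint drawer above 0.13 m and angle between mirror_mid's own z axis and vertical below 0.1 rad and x of mirror_mid in the frame of drawer_floor between -0.055 and 0.055 m and y of mirror_mid in the frame of drawer_floor between -0.055 and 0.055 m and z of mirror_mid in the frame of drawer_floor between 0.005 and 0.014 m and angle between the x axis of mirror_mid and the y axis of drawer_floor, either way round below 0.4 rad and linear speed of mirror below 0.01 m/s); the robot touches nothing.
It fails at once if the vase or the candlestick is moved more than 20 mm (distance of any of vase, candlestick from where it was at the start of the episode above 0.02 m).
It also fails if it takes over 72 s, if anything falls off the work surface, if the arm or the gripper's body presses on something with over 40 N, if the wrist force passes 120 N, or if a joint passes its speed limit or range.

### The arm

A 6-joint arm with a two-finger parallel gripper is mounted at the origin on the work surface. World frame = base frame: x ahead of the robot, y to its left, z up, the work surface at z = 0. Lengths are in m, angles in rad, forces in N, time in s.
With the tool pointing down it reaches from about 0.35 to 0.775 m from the base axis. Payload 7.3 kg.
Tool frame: the origin (TCP) lies between the finger pads; the fingertips stand 14 mm ahead of it and the grasp point (between the pads) lies 5 mm behind it; z points along the fingers, y is the direction in which the jaws open and shut (so a half turn about z gives the same grasp; the last joint's range is limited). The gripper opens to 92 mm and grips with 3 to 60 N. Pads are 19 mm wide; open, the fingers measure 130 mm over their backs; the gripper's body (75 mm by 190 mm) begins 47 mm behind the grasp point.
Start: joints at [0.994, 0.342, 1.524, -0, 1.275, -0.146], TCP at [0.219, 0.477, 0.241] pointing down, gripper open.
Joint ranges: [-2.53, 2.53], [-0.77, 2.02], [0.04, 2.7], [-1, 4.14], [0.28, 2.66], [-3.11, 3.11]. Speed limits (rad/s): [2.57, 2.57, 3.14, 3.14, 3.14, 3.14].

### API

Orientations are given as [roll, pitch, yaw] about the fixed x, y, z axes, in that order (R = Rz(yaw) Ry(pitch) Rx(roll)).
In Python, from cell import robot gives the robot as it stands.
- The arm moves only by the shell command python3 -m creep 'ROWS' [FORCE]. ROWS is JSON, a list that holds one entry, the list of rows, each a list of 7 numbers: the shift along the tool's x, y, z in cm, then the turn, a rotation vector about the tool's x, y, z in degrees, then the gripper command: -1 is shut, 1 is fully open, values between are in proportion. In form: [[[tx, ty, tz, wx, wy, wz, gripper], ...]]. A call has 1 to 8 rows; each row is the pose to reach, as a shift and turn from the pose measured when the call began, along the tool's axes at that moment; what a row does not reach only later rows make up. A row lasts 1/10 s, in which the tool goes at most 50 mm and 8.59 degrees, less where a joint would pass 70% of its speed; a pose out of reach is approached as far as the arm can. A call with a gripper value outside its range is refused whole. The fingers move at their own pace and stop on an object; FORCE is the grip in N (left out, the last holds). Time passes only in rows, so rows that repeat a pose let the fingers close. It gives the time, the measured TCP pose, the force and the opening at its end, in the units of the state.
- robot.observe(): the state, without advancing time (a new reading comes with each control period).
- robot.read_camera(name): name is "side" or "top"; returns the picture (400x640x3 uint8, red, green, blue); there is no depth.
- robot.camera_params(name): a dict with "camera_matrix" (3x3 intrinsics, pixels), "R" (3x3) and "t" (3): a world point X has camera coordinates R X + t. Camera axes: x right, y down, z forward; pixel columns grow to the right and rows downward; lengths in m; the calibration is good to about 2 mm. A picture is of the moment at which its call begins. camera_params takes no time and is no camera call.
- robot.hand_in(): hands the job in, once; it reports no verdict.
Trained networks look in the newest picture that a camera, given by its name, has taken for a name from the list of things; names that differ only in an ending like _2 or _b are one class to them, and where a whole thing is asked for, a point or a joint stands for the part that bears it (a point fixed in the world has none). Each returns a list of dicts, best first, with "score" (0 to 1); they miss things now and then, are a little off and sometimes report something else, mostly with a low value. They report only what shows in the picture. A call takes as long as a camera call. They do not tell look-alikes from the thing itself.
- robot.look_for(camera, label): "centre" ([x, y, z] in m, in the coordinates of the camera as it stood for that picture, good to about 4 mm: the middle of the surface that is visible of it).
- robot.masks_of(camera, label): "mask" (400x640 bool, what is visible of it).
The state is a dict: "time": time; "qpos": joint angles; "qvel": joint speeds; "joint_efforts": joint torques, N m; "tool_pos": TCP position; "tool_rot": TCP orientation; "contact_force": force on the tool from outside, world axes, zero at the start; "torque": the same for the moment, N m; "opening": finger opening in m.
Only numpy, scipy, OpenCV 4.12 (cv2) and the standard library are available. Lean on these libraries where they do the work, as an engineer would, in place of code of your own. Each camera call takes 0.05 s, during which the arm holds its last target.

## Working session

There is one attempt and no reset: what is moved stays moved. The work goes in short steps, Python scripts to look and compute and a shell command to move; the robot and the scene stay as the last step left them, time stands still between calls to the robot, and variables do not carry over. Pictures are saved under pics/ and viewed, and the job is handed in when it is done.

```bash
ls; mkdir -p pics; python3 - <<'E'
from cell import robot
import cv2
print(robot.observe())
for n in("side","top"):
    im=robot.read_camera(n); cv2.imwrite(f"pics/{n}0.png",im[:,:,::-1])
    p=robot.camera_params(n); print(n,p)
    for l in("drawer_handle","knob_mid","mirror_mid","rack","vase","candlestick","drawer_floor","pad_mid"):
        try:
            for r in robot.look_for(n,l)[:4]:
                import numpy as np
                print(n,l,round(r["score"],2),np.round(np.array(p["R"]).T@(np.array(r["centre"])-p["t"]),3))
        except Exception as e: print(l,e)
print(robot.observe()["time"])
E
```

```text
pics
{'time': 0.0, 'qpos': array([ 9.93999723e-01,  3.42691507e-01,  1.52503979e+00,  3.00751312e-06,
        1.27540471e+00, -1.46007759e-01]), 'qvel': array([-0.00010217, -0.00157931, -0.000511  , -0.00018582,  0.00067433,
       -0.00108937]), 'joint_efforts': array([-1.02207236e-03, -4.31235266e+01, -2.44216704e+01,  7.16417818e-02,
        5.61717991e-02, -1.15198509e-04]), 'tool_pos': array([0.21899643, 0.47670437, 0.24005321]), 'tool_rot': array([-3.14006613e+00, -2.27387807e-04,  2.71080276e+00]), 'contact_force': array([ 0.23047022, -0.52926818, -0.75392068]), 'torque': array([-0.02358031, -0.04401988,  0.04812572]), 'opening': 0.09150173241068431}
side {'camera_matrix': array([[436.12176646,   0.        , 323.36764713],
       [  0.        , 436.12176646, 201.00393054],
       [  0.        ,   0.        ,   1.        ]]), 'R': array([[ 0.82265612, -0.56849136, -0.00738207],
       [-0.3192763 , -0.45119895, -0.83335596],
       [ 0.47042487,  0.6879223 , -0.55268739]]), 't': array([-0.37376018,  0.27653193,  0.95454056])}
side drawer_handle 0.81 [ 0.619 -0.062  0.062]
side 
[... 651 characters left out ...]
]]), 'R': array([[-0.02724447, -0.99946236, -0.0182407 ],
       [-0.99766008,  0.02833095, -0.06222316],
       [ 0.06270649,  0.01650278, -0.99789556]]), 't': array([0.09735012, 0.50500673, 1.52054217])}
top drawer_handle 0.72 [ 0.614 -0.043  0.085]
top drawer_handle 0.35 [ 0.674 -0.27   0.02 ]
top knob_mid 0.71 [ 0.616 -0.046  0.081]
top knob_mid 0.68 [ 0.742 -0.027  0.101]
top mirror_mid 0.88 [0.601 0.502 0.065]
top mirror_mid 0.77 [0.475 0.344 0.072]
top mirror_mid 0.77 [0.269 0.278 0.061]
top rack 0.63 [0.466 0.337 0.018]
top vase 0.68 [0.682 0.257 0.108]
top candlestick 0.53 [ 0.618 -0.042  0.082]
top drawer_floor 0.67 [ 0.617 -0.049  0.086]
top pad_mid 0.72 [ 0.505 -0.345  0.003]
0.9
```

View pics/side0.png

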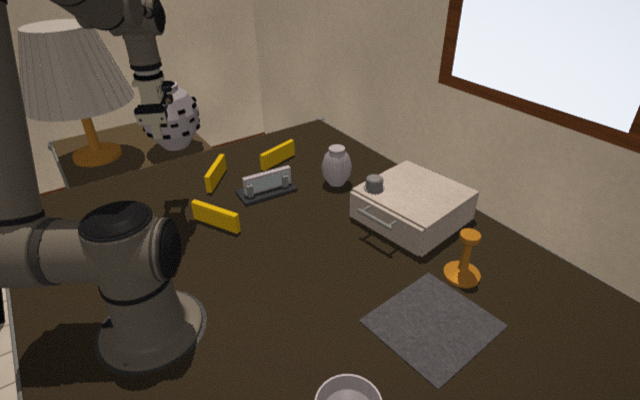

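View pics/top0.png

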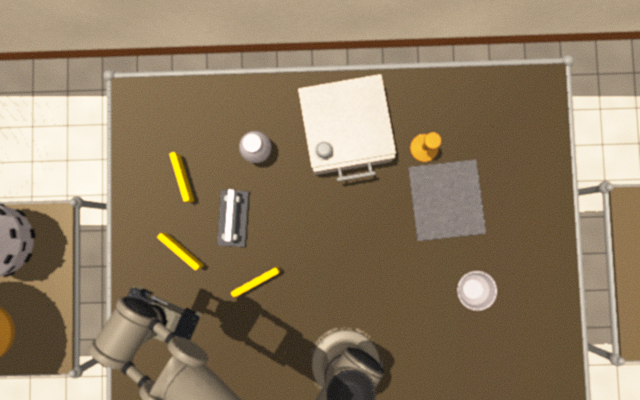

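The side view shows the rack with the mirror at (267,182), the unit with its pull at (378,217) and knob at (374,184), and the pad at (433,328). The top view shows the handle at (356,174), knob at (324,150) and mirror at (231,215). I'll zoom in for exact poses.

```bash
cat > h.py <<'E'
import numpy as np, cv2
from cell import robot
def ray(cam,u,v,z):
    p=robot.camera_params(cam);K=np.array(p["camera_matrix"]);R=np.array(p["R"]);t=np.array(p["t"])
    c=-R.T@t; d=R.T@np.linalg.inv(K)@[u,v,1]
    return np.round(c+d*(z-c[2])/d[2],4)
def px(cam,X):
    p=robot.camera_params(cam);q=np.array(p["camera_matrix"])@(np.array(p["R"])@X+p["t"]); return np.round(q[:2]/q[2],1)
def crop(src,dst,x0,y0,x1,y1,s):
    im=cv2.imread(src)[y0:y1,x0:x1]; cv2.imwrite(dst,cv2.resize(im,None,fx=s,fy=s,interpolation=cv2.INTER_CUBIC))
E
python3 - <<'E'
from h import *
crop("pics/top0.png","pics/c1.png",290,60,410,190,4.5)
crop("pics/top0.png","pics/c2.png",205,180,265,255,8)
crop("pics/side0.png","pics/c3.png",225,155,310,210,8)
for n in("side","top"):
    p=robot.camera_params(n);print(-np.array(p["R"]).T@p["t"])
E
```

```text
[-0.05327344 -0.74435825  0.75525294]
[0.41112945 0.05789728 1.55054113]
```

View pics/c1.png

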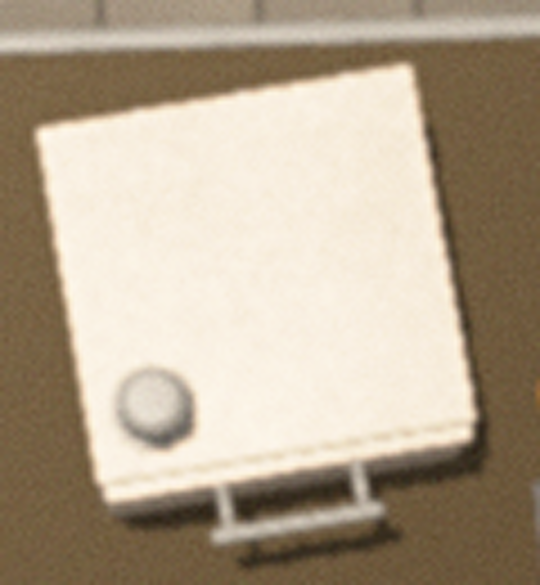

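View pics/c2.png

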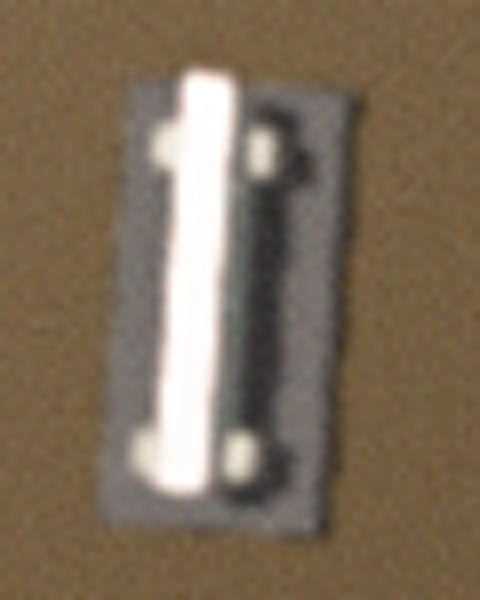

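View pics/c3.png

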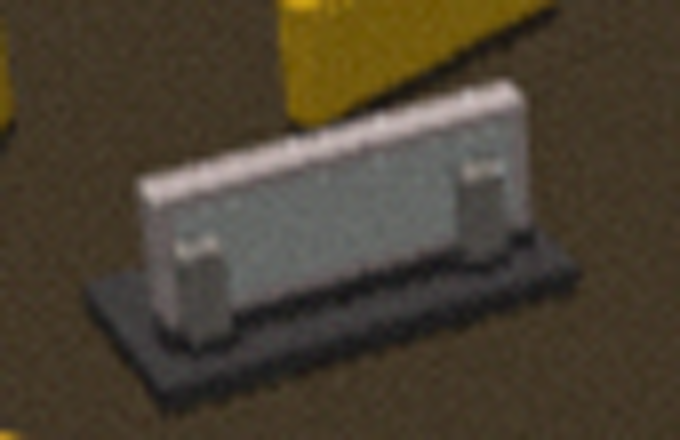

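```bash
python3 - <<'E'
from h import *
def c(X,Y,x0,y0,s,z): return ray("top",x0+(X+.5)/s-.5,y0+(Y+.5)/s-.5,z)
f=lambda X,Y,z:c(X,Y,290,60,4.5,z)
for n,a in dict(BL=(37,130,.095),BR=(411,66,.095),FL=(103,487,.095),FR=(474,424,.095),hl=(213,537,.078),hr=(384,508,.078),knobtop=(155,400,.133)).items(): print(n,f(*a))
g=lambda X,Y,z:c(X,Y,205,180,8,z)
for n,a in dict(m1=(182,70,.072),m2=(238,74,.072),m3=(156,490,.072),m4=(210,495,.072),r1=(130,78,.012),r2=(355,95,.012),r3=(100,522,.012),r4=(322,535,.012)).items(): print(n,g(*a))
print("mirror side cam glass-edge top:",ray("side",225+149/8,155+190/8,.072),ray("side",225+520/8,155+93/8,.072))
print("handle side", ray("side",358.5,207,.078),ray("side",396,227,.078))
# pad
for u,v in((409,167),(476,161),(486,233),(418,240)):print("pad",ray("top",u,v,.004))
for n,l in(("top","knob_mid"),("top","drawer_handle"),("side","mirror_mid")):
    for r in robot.masks_of(n,l)[:2]:
        ys,xs=np.nonzero(r["mask"]);print(n,l,r["score"],xs.mean(),ys.mean(),xs.min(),xs.max(),ys.min(),ys.max())
E
```

```text
BL [0.8619 0.1254 0.095 ]
BR [ 0.8981 -0.1323  0.095 ]
FL [0.6139 0.0867 0.095 ]
FR [ 0.6494 -0.166   0.095 ]
hl [0.5795 0.0126 0.078 ]
hr [ 0.5961 -0.105   0.078 ]
knobtop [0.6656 0.0499 0.133 ]
m1 [0.561  0.3534 0.072 ]
m2 [0.5588 0.3317 0.072 ]
m3 [0.3987 0.3661 0.072 ]
m4 [0.3962 0.3452 0.072 ]
r1 [0.5644 0.3866 0.012 ]
r2 [0.5549 0.2956 0.012 ]
r3 [0.386  0.4013 0.012 ]
r4 [0.3784 0.3121 0.012 ]
mirror side cam glass-edge top: [0.3983 0.3499 0.072 ] [0.5544 0.333  0.072 ]
handle side [0.5851 0.0183 0.078 ] [ 0.6069 -0.1089  0.078 ]
pad [ 0.62   -0.2237  0.004 ]
pad [ 0.6331 -0.44    0.004 ]
pad [ 0.4003 -0.4607  0.004 ]
pad [ 0.3838 -0.2432  0.004 ]
top knob_mid 0.69 347.56276483050846 125.57653601694915 299 395 74 180
top drawer_handle 0.87 352.7410604192355 166.97533908754625 313 394 155 180
side mirror_mid 0.94 266.1152882205514 179.81954887218046 242 290 166 195
side mirror_mid 0.87 276.6396694214876 155.27438016528924 260 294 140 170
```

```bash
cat >> h.py <<'E'
from scipy.spatial.transform import Rotation as Ro
def goto(x,y,z,psi,roll=180,pitch=0):
    s=robot.observe(); R0=Ro.from_euler('xyz',s["tool_rot"])
    d=R0.inv().apply(np.array([x,y,z])-s["tool_pos"])*100
    w=(R0.inv()*Ro.from_euler('xyz',[roll,pitch,psi],degrees=True)).as_rotvec(degrees=True)
    print("t",s["time"],"row:",np.round(d,2),np.round(w,1),"F",np.round(s["contact_force"],1),"op",round(s["opening"],4), "psi",np.degrees(s["tool_rot"][2]).round(1),"pos",np.round(s["tool_pos"],4))
UX=np.array([.9895,.1445]);UY=np.array([-.1445,.9895]);UC=np.array([.7558,-.0216])
def unit(a,b): return UC+a*UX+b*UY
E
python3 -c "
from h import *
print(unit(-.1715,0),unit(-.08,.085))
goto(*unit(-.1715,0),.15,98.3)"
```

```text
[ 0.58610075 -0.04638175] [0.6643575 0.0509475]
t 1.05 row: [-55.19 -32.24   9.07] [ 0. -0. 57.] F [-0.2 -0.  -0.4] op 0.0914 psi 155.3 pos [0.2192 0.4771 0.2407]
```

```bash
python3 -m creep '[[[-55,-32,9,0,0,57,-0.47],[-55,-32,9,0,0,57,-0.47],[-55,-32,9,0,0,57,-0.47],[-55,-32,9,0,0,57,-0.47],[-55,-32,9,0,0,57,-0.47],[-55,-32,9,0,0,57,-0.47],[-55,-32,9,0,0,57,-0.47],[-55,-32,9,0,0,57,-0.47]]]' 20; python3 -c "
from h import *
goto(*unit(-.1715,0),.13,98.3)"
```

```text
time: 1.85
tool_pos: [0.4481, 0.1513, 0.1847]
tool_rot: [3.141, -0.0, 1.713]
contact_force: [1.1, 1.2, -0.7]
opening: 0.0324
t 1.85 row: [-21.53  10.86   5.47] [ 0.  -0.  -0.1] F [ 1.1  1.2 -0.7] op 0.0324 psi 98.2 pos [0.4481 0.1513 0.1847]
```

```bash
python3 -m creep '[[[-21.5,10.9,5.5,0,0,0,-0.47],[-21.5,10.9,5.5,0,0,0,-0.47],[-21.5,10.9,5.5,0,0,0,-0.47],[-21.5,10.9,5.5,0,0,0,-0.47],[-21.5,10.9,5.5,0,0,0,-0.47],[-21.5,10.9,5.5,0,0,0,-0.47],[-21.5,10.9,5.5,0,0,0,-0.47]]]'; python3 -c "
from h import *
for n in('top','side'): cv2.imwrite(f'pics/{n}1.png',robot.read_camera(n)[:,:,::-1])
crop('pics/top1.png','pics/c4.png',300,110,410,200,6)
crop('pics/side1.png','pics/c5.png',330,140,440,240,6)
goto(*unit(-.1715,0),.080,98.3)"
```

```text
time: 2.55
tool_pos: [0.5863, -0.0469, 0.1289]
tool_rot: [-3.141, -0.001, 1.711]
contact_force: [0.1, 0.3, -0.1]
opening: 0.0236
t 2.65 row: [-0.12 -0.01  4.98] [ 0.  -0.  -0.1] F [-0.2  0.6  1.3] op 0.0241 psi 98.2 pos [ 0.586  -0.0452  0.1298]
```

View pics/c4.png

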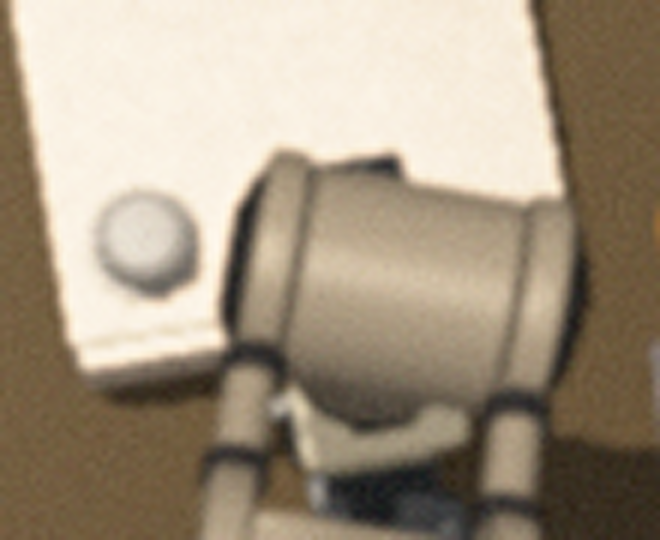

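View pics/c5.png

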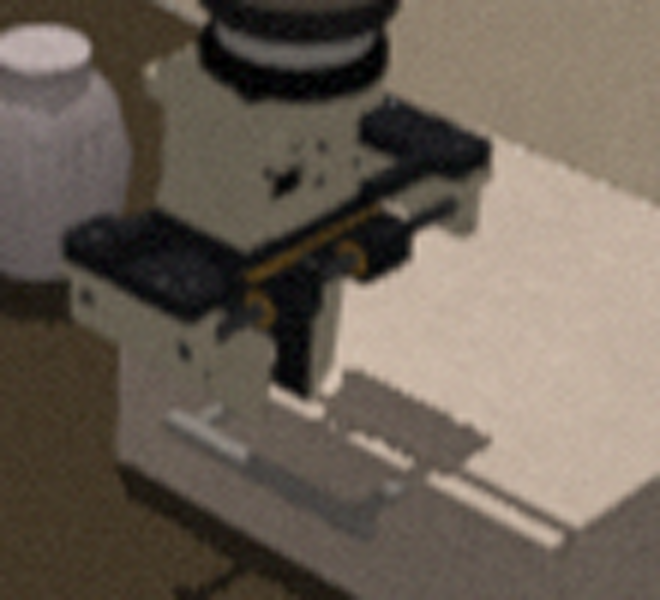

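```bash
python3 -m creep '[[[0,0,2,0,0,0,-0.47],[0,0,2.8,0,0,0,-0.47],[0,0,3.2,0,0,0,-0.47],[0,0,3.5,0,0,0,-0.47],[0,0,3.8,0,0,0,-0.47],[0,0,4.1,0,0,0,-0.47]]]'; python3 -c "
from h import *
for n in ('side',): cv2.imwrite(f'pics/{n}2.png',robot.read_camera(n)[:,:,::-1])
crop('pics/side2.png','pics/c6.png',330,140,440,240,6)
goto(*unit(-.1715,0),.080,98.3)"
```

```text
time: 3.25
tool_pos: [0.5863, -0.0451, 0.0892]
tool_rot: [3.14, -0.0, 1.714]
contact_force: [0.4, -0.3, 0.2]
opening: 0.0243
t 3.3 row: [-0.13 -0.01  0.85] [ 0.  -0.  -0.1] F [-0.3  0.1 -1.6] op 0.0242 psi 98.2 pos [ 0.586  -0.0451  0.0886]
```

View pics/c6.png

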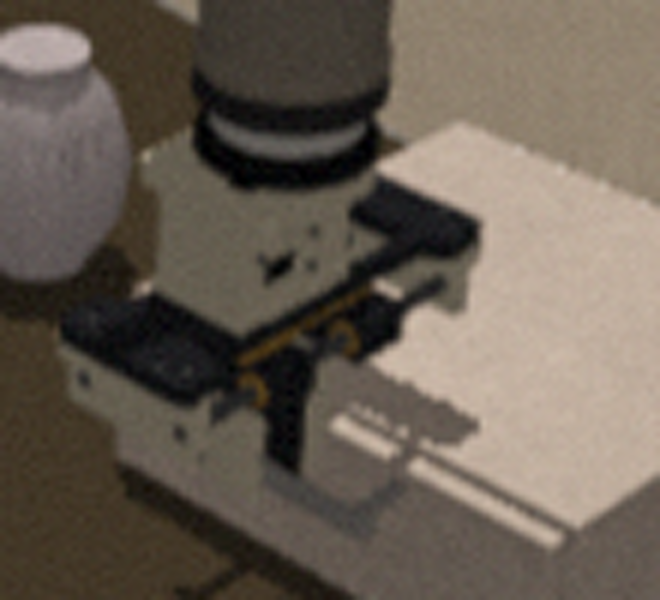

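No contact, and the tips are already below the top of the bar, so the fingers straddle it. I'll go down a little more, close, and try the drawer.

```bash
python3 -m creep '[[[0,0,0.4,0,0,0,-0.47],[0,0,0.8,0,0,0,-0.47],[0,0,0.8,0,0,0,-1],[0,0,0.8,0,0,0,-1],[0,0,0.8,0,0,0,-1]]]' 20; python3 -m creep '[[[0,-0.1,0,0,0,0,-1],[0,-0.2,0,0,0,0,-1],[0,-0.3,0,0,0,0,-1],[0,-0.3,0,0,0,0,-1]]]'
```

```text
time: 3.8
tool_pos: [0.5862, -0.0452, 0.0805]
tool_rot: [3.141, -0.001, 1.714]
contact_force: [0.7, 0.3, -2.0]
opening: 0.0101
time: 4.2
tool_pos: [0.583, -0.0456, 0.0805]
tool_rot: [3.141, -0.001, 1.714]
contact_force: [1.9, -0.4, -2.5]
opening: 0.01
```

```bash
python3 -m creep '[[[0,-0.1,0,0,0,0,-1],[0,-0.2,0,0,0,0,-1],[0,-0.2,0,0,0,0,-1]]]'; python3 -m creep '[[[0,-0.1,0,0,0,0,-1],[0,-0.2,0,0,0,0,-1],[0,-0.2,0,0,0,0,-1]]]'
```

```text
time: 4.5
tool_pos: [0.5808, -0.0459, 0.0805]
tool_rot: [3.141, -0.001, 1.714]
contact_force: [0.2, -0.4, -1.8]
opening: 0.0101
time: 4.8
tool_pos: [0.5786, -0.0462, 0.0805]
tool_rot: [-3.141, -0.001, 1.714]
contact_force: [1.2, 0.1, -1.7]
opening: 0.0103
```

```bash
python3 -m creep '[[[0,-0.3,0,0,0,0,-1],[0,-0.6,0,0,0,0,-1],[0,-1,0,0,0,0,-1],[0,-1.4,0,0,0,0,-1],[0,-1.4,0,0,0,0,-1]]]'
```

```text
time: 5.3
tool_pos: [0.5637, -0.0484, 0.0805]
tool_rot: [-3.14, -0.001, 1.713]
contact_force: [-1.1, -0.5, -0.4]
opening: 0.0104
```

The drawer comes freely with about 2 N and no stop, so the catch is off and the knob can stay untouched. I'll keep pulling.

```bash
python3 -m creep '[[[0,-1.5,0,0,0,0,-1],[0,-3,0,0,0,0,-1],[0,-5,0,0,0,0,-1],[0,-7,0,0,0,0,-1],[0,-9,0,0,0,0,-1],[0,-11,0,0,0,0,-1],[0,-12,0,0,0,0,-1],[0,-12,0,0,0,0,-1]]]'; python3 -m creep '[[[0,-0.2,0,0,0,0,-1],[0,-0.5,0,0,0,0,-1],[0,-0.5,0,0,0,0,-1]]]'; python3 -c "
from h import *
s=robot.observe();print(s['contact_force'],(s['tool_pos'][:2]-UC)@UX,(s['tool_pos'][:2]-UC)@UY)
cv2.imwrite('pics/side3.png',robot.read_camera('side')[:,:,::-1])"
```

```text
time: 6.1
tool_pos: [0.4434, -0.0657, 0.0805]
tool_rot: [-3.138, -0.001, 1.713]
contact_force: [-0.9, -1.7, -7.6]
opening: 0.0104
time: 6.4
tool_pos: [0.4388, -0.0663, 0.0806]
tool_rot: [-3.138, -0.001, 1.713]
contact_force: [1.2, -1.0, -6.4]
opening: 0.0102
[ 1.23941739 -0.9791478  -6.44006045] -0.3201464777948657 0.0015630064997742069
```

View pics/side3.png

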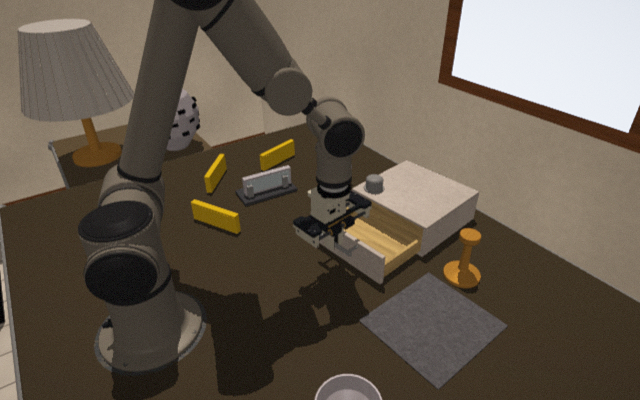

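The drawer is open, with its floor visible around (390,240). It has moved about 149 mm, so I'll ease it to the stop.

```bash
python3 -m creep '[[[0,-0.1,0,0,0,0,-1],[0,-0.2,0,0,0,0,-1],[0,-0.2,0,0,0,0,-1],[0,-0.3,0,0,0,0,-1]]]'
```

```text
time: 6.85
tool_pos: [0.4387, -0.0664, 0.0807]
tool_rot: [3.139, -0.001, 1.712]
contact_force: [15.0, 6.2, -17.9]
opening: 0.0102
```

At the stop (15 N). Release and go up, then head for the mirror.

```bash
python3 -m creep '[[[0,0.1,0,0,0,0,-0.47],[0,0.1,0,0,0,0,-0.47],[0,0.1,0,0,0,0,-0.47],[0,0.1,-4,0,0,0,-0.47],[0,0.1,-8,0,0,0,-0.47],[0,0.1,-10,0,0,0,-0.3]]]'; python3 -c "
from h import *
for n in('top',): cv2.imwrite(f'pics/{n}4.png',robot.read_camera(n)[:,:,::-1])
goto(.477,.349,.16,175)"
```

```text
time: 7.45
tool_pos: [0.4402, -0.0668, 0.1838]
tool_rot: [3.136, 0.001, 1.712]
contact_force: [0.1, 0.4, 0.1]
opening: 0.0285
t 7.5 row: [40.7   9.38  2.54] [  0.3   0.5 -76.9] F [1.4 0.3 2.6] op 0.0306 psi 98.1 pos [ 0.4413 -0.0671  0.1858]
```

View pics/top4.png

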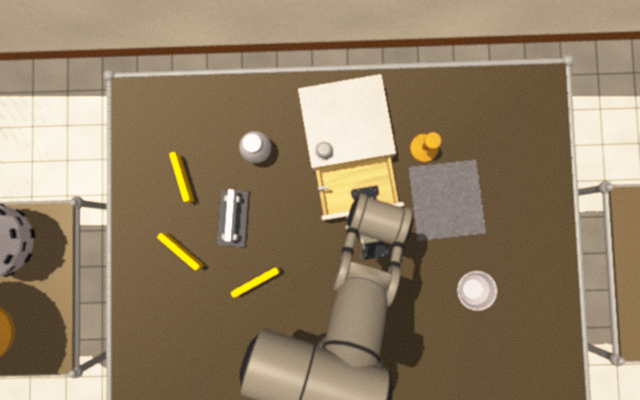

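```bash
python3 -m creep '[[[40.7,9.4,2.5,0,0,-77,0],[40.7,9.4,2.5,0,0,-77,0],[40.7,9.4,2.5,0,0,-77,0],[40.7,9.4,2.5,0,0,-77,0],[40.7,9.4,2.5,0,0,-77,0],[40.7,9.4,2.5,0,0,-77,0],[40.7,9.4,2.5,0,0,-77,0],[40.7,9.4,2.5,0,0,-77,0]]]'; python3 -c "
from h import *
cv2.imwrite('pics/top5.png',robot.read_camera('top')[:,:,::-1])
crop('pics/top5.png','pics/c7.png',295,60,410,225,3.5)
goto(.477,.349,.12,175)"
```

```text
time: 8.3
tool_pos: [0.4751, 0.3333, 0.1609]
tool_rot: [-3.141, 0.009, 2.919]
contact_force: [0.7, -0.9, 0.5]
opening: 0.0459
t 8.35 row: [0.02 0.9  4.05] [ 0.2  0.5 -7.1] F [-0.6  3.5  0.2] op 0.0458 psi 167.9 pos [0.475  0.3401 0.1605]
```

View pics/c7.png

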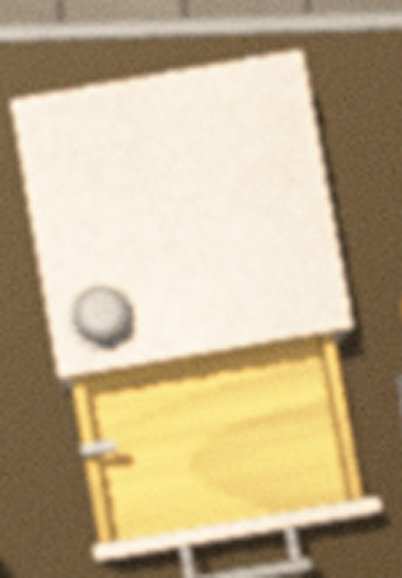

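```bash
python3 -m creep '[[[0,0.9,3,0,0,-7,0],[0,0.9,5,0.2,0.5,-7.1,0],[0,0.9,6.5,0.2,0.5,-7.1,0],[0,0.9,6.5,0.2,0.5,-7.1,0]]]'; python3 -c "
from h import *
for n in('side',): cv2.imwrite(f'pics/{n}5.png',robot.read_camera(n)[:,:,::-1])
crop('pics/side5.png','pics/c8.png',220,120,320,210,7)
for y in(.11,-.11):
  for x in(-.275,-.125): print(px('top',[*unit(x,y),.016]))
goto(.477,.349,.05,175)"
```

```text
time: 8.75
tool_pos: [0.4759, 0.3481, 0.0929]
tool_rot: [-3.138, -0.004, 3.054]
contact_force: [0.4, -0.4, -0.2]
opening: 0.0463
[326.6 216.2]
[318.5 170.3]
[394.4 204.4]
[385.9 158.5]
t 8.8 row: [-0.03  0.07  4.45] [-0.1 -0.1 -0.1] F [0.6 0.5 0.4] op 0.046 psi 174.9 pos [0.4767 0.3484 0.0945]
```

View pics/c8.png

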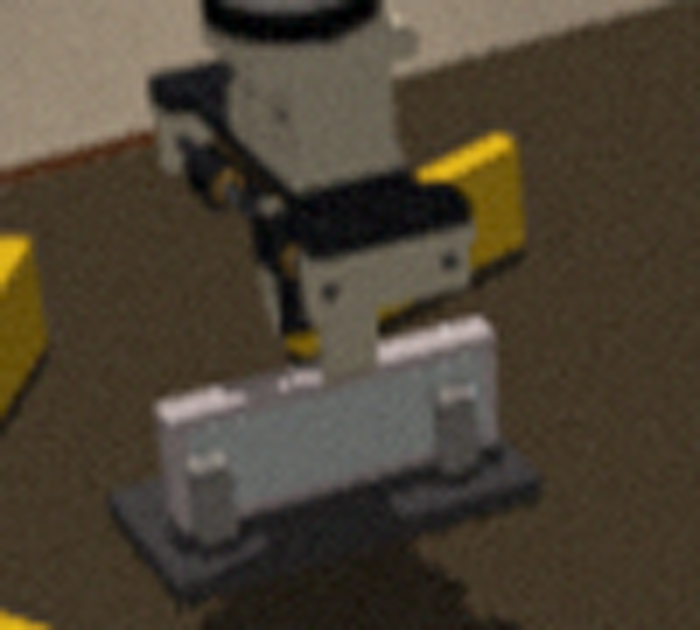

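The fingers straddle the mirror near its middle at crop (350,350), with the glass facing the camera. Descend and grip.

```bash
python3 -m creep '[[[0,0.1,2,0,0,0,0],[0,0.1,3.5,0,0,0,0],[0,0.1,4.4,0,0,0,0],[0,0.1,4.4,0,0,0,-1],[0,0.1,4.4,0,0,0,-1],[0,0.1,4.4,0,0,0,-1],[0,0.1,4.4,0,0,0,-1]]]' 30; python3 -m creep '[[[0,0,-1,0,0,0,-1],[0,0,-3,0,0,0,-1],[0,0,-6,0,0,0,-1],[0,0,-10,0,0,0,-1],[0,0,-14,0,0,0,-1]]]';python3 -c "
from h import *
for n in('side',): cv2.imwrite(f'pics/{n}6.png',robot.read_camera(n)[:,:,::-1])
crop('pics/side6.png','pics/c9.png',200,60,320,210,4)
goto(.485,-.345,.19,98.3)"
```

```text
time: 9.5
tool_pos: [0.4772, 0.3495, 0.0514]
tool_rot: [-3.141, -0.001, 3.053]
contact_force: [-0.6, -2.9, 1.9]
opening: 0.018
time: 10.0
tool_pos: [0.4768, 0.3494, 0.1931]
tool_rot: [-3.14, -0.002, 3.053]
contact_force: [1.0, 0.3, -3.1]
opening: 0.0177
t 10.05 row: [ -6.66 -69.29   0.77] [ 0.6  0.2 76.6] F [1.5 1.9 3.7] op 0.0174 psi 174.9 pos [0.4796 0.3511 0.2009]
```

View pics/c9.png

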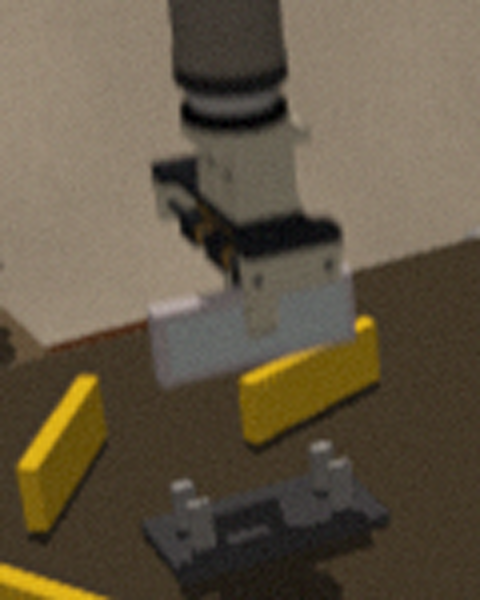

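The mirror is held and clear of the rack. Carry it to the pad, turned by 77° so its length runs along the drawer's width.

```bash
python3 -m creep '[[[-6.7,-69.3,0.8,0,0,76.6,-1],[-6.7,-69.3,0.8,0,0,76.6,-1],[-6.7,-69.3,0.8,0,0,76.6,-1],[-6.7,-69.3,0.8,0,0,76.6,-1],[-6.7,-69.3,0.8,0,0,76.6,-1],[-6.7,-69.3,0.8,0,0,76.6,-1],[-6.7,-69.3,0.8,0,0,76.6,-1],[-6.7,-69.3,0.8,0,0,76.6,-1]]]';python3 -c "
from h import *
goto(.485,-.345,.15,98.3)"
```

```text
time: 10.85
tool_pos: [0.4816, -0.0522, 0.1911]
tool_rot: [3.132, -0.002, 1.847]
contact_force: [1.4, -0.2, -2.1]
opening: 0.0178
t 10.85 row: [-28.27  -7.7    3.98] [ 0.5 -0.2  7.5] F [ 1.4 -0.2 -2.1] op 0.0178 psi 105.8 pos [ 0.4816 -0.0522  0.1911]
```

```bash
python3 -m creep '[[[-28.3,-7.7,1,0.5,-0.2,7.5,-1],[-28.3,-7.7,2,0.5,-0.2,7.5,-1],[-28.3,-7.7,4,0.5,-0.2,7.5,-1],[-28.3,-7.7,4,0.5,-0.2,7.5,-1],[-28.3,-7.7,4,0.5,-0.2,7.5,-1],[-28.3,-7.7,4,0.5,-0.2,7.5,-1],[-28.3,-7.7,4,0.5,-0.2,7.5,-1],[-28.3,-7.7,4,0.5,-0.2,7.5,-1]]]';python3 -c "
from h import *
for n in('side','top'): cv2.imwrite(f'pics/{n}7.png',robot.read_camera(n)[:,:,::-1])
goto(.485,-.345,.046,98.3)"
```

```text
time: 11.65
tool_pos: [0.4844, -0.3458, 0.1494]
tool_rot: [3.141, -0.001, 1.714]
contact_force: [-0.6, 1.4, -3.1]
opening: 0.0177
t 11.75 row: [-0.08 -0.03 10.41] [0.  0.  0.1] F [ 0.7  0.6 -2.4] op 0.018 psi 98.4 pos [ 0.4851 -0.3442  0.1501]
```

View pics/side7.png

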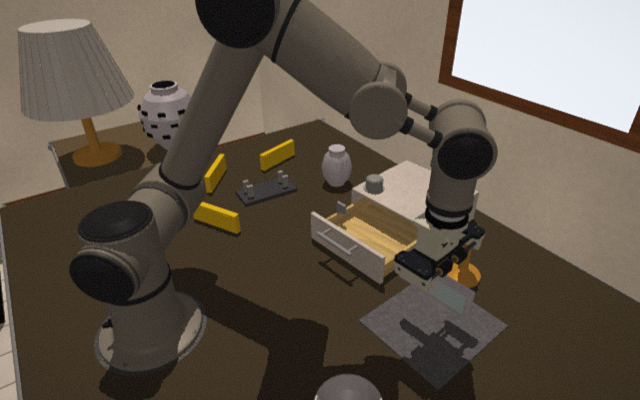

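View pics/top7.png

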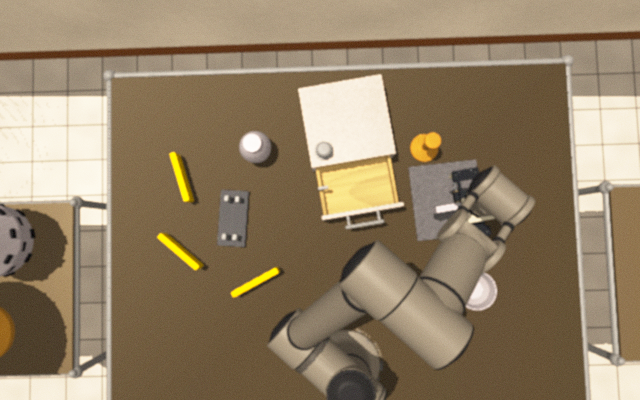

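The mirror hangs over the pad with its glass towards the robot (-x). I'll stand it on the pad, let go, and tip it towards +x with the rear finger.

```bash
python3 -m creep '[[[0,0,4,0,0,0,-1],[0,0,7,0,0,0,-1],[0,0,9,0,0,0,-1],[0,0,10,0,0,0,-1],[0,0,10.3,0,0,0,-1],[0,0,10.5,0,0,0,-1],[0,0,10.6,0,0,0,-1]]]'; python3 -m creep '[[[0,0,0.05,0,0,0,-1],[0,0,0.05,0,0,0,-1]]]'
```

```text
time: 12.45
tool_pos: [0.4859, -0.3444, 0.0453]
tool_rot: [3.139, 0.002, 1.717]
contact_force: [-0.2, 0.2, -2.2]
opening: 0.018
time: 12.65
tool_pos: [0.4863, -0.3448, 0.0457]
tool_rot: [3.138, 0.003, 1.717]
contact_force: [-0.3, 0.6, -2.1]
opening: 0.0179
```

```bash
python3 -m creep '[[[0,0,0.1,0,0,0,-1],[0,0,0.2,0,0,0,-1],[0,0,0.2,0,0,0,-1]]]'; python3 -c "
from h import *
for n in('side',): cv2.imwrite(f'pics/{n}8.png',robot.read_camera(n)[:,:,::-1])
crop('pics/side8.png','pics/c10.png',370,200,500,370,4)
goto(.485,-.345,.043,98.3)"
```

```text
time: 12.95
tool_pos: [0.4863, -0.3448, 0.0437]
tool_rot: [3.138, 0.003, 1.717]
contact_force: [0.9, 0.2, -2.1]
opening: 0.0176
t 13.0 row: [ 0.   -0.13  0.07] [0.2 0.2 0.1] F [ 0.1  0.  -2.3] op 0.018 psi 98.4 pos [ 0.4863 -0.3448  0.0437]
```

View pics/c10.png

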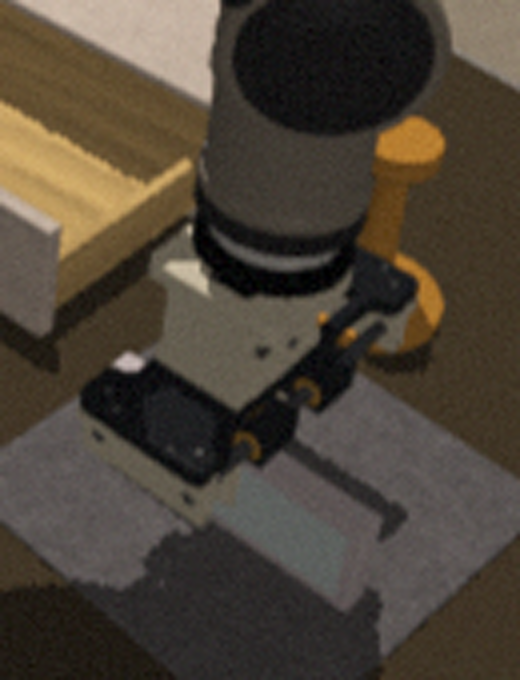

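```bash
python3 -m creep '[[[0,0,0.1,0.2,0.2,0,-1],[0,0,0.1,0.2,0.2,0,-1]]]'; python3 -m creep '[[[0,0,0.08,0,0,0,-1],[0,0,0.08,0,0,0,-1]]]'
```

```text
time: 13.2
tool_pos: [0.4864, -0.345, 0.0434]
tool_rot: [-3.142, -0.0, 1.717]
contact_force: [-1.8, 1.5, 3.5]
opening: 0.018
time: 13.4
tool_pos: [0.4864, -0.345, 0.0433]
tool_rot: [3.142, -0.0, 1.717]
contact_force: [-1.5, 1.0, 6.3]
opening: 0.0177
```

The bottom edge is on the pad (+6 N). Release.

```bash
python3 -m creep '[[[0,0,0,0,0,0,-0.5],[0,0,0,0,0,0,0],[0,0,0,0,0,0,1],[0,0,0,0,0,0,1],[0,0,0,0,0,0,1],[0,0,-1,0,0,0,1],[0,0,-1.9,0,0,0,1],[0,0,-1.9,0,0,0,1]]]';python3 -c "
from h import *
for n in('side',): cv2.imwrite(f'pics/{n}9.png',robot.read_camera(n)[:,:,::-1])
crop('pics/side9.png','pics/c11.png',370,200,500,370,4)"
```

```text
time: 14.2
tool_pos: [0.4873, -0.3458, 0.0644]
tool_rot: [3.139, 0.003, 1.717]
contact_force: [1.1, 0.5, 1.3]
opening: 0.0745
```

View pics/c11.png

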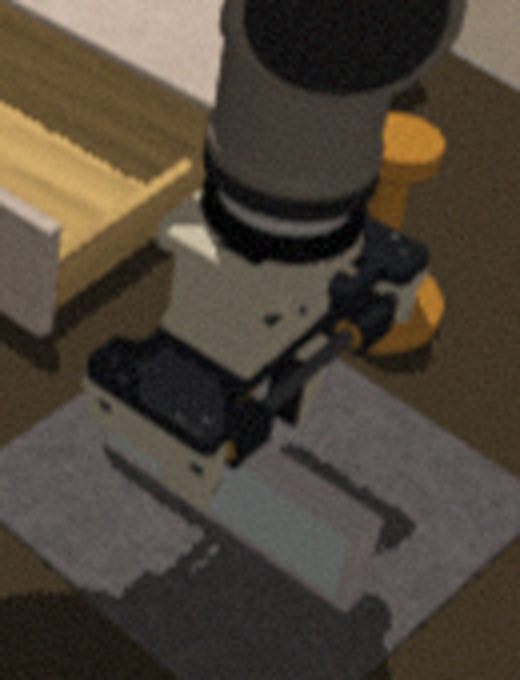

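```bash
python3 -m creep '[[[0,0,0,0,0,0,1],[0,0,0,0,0,0,1],[0,1,0,0,0,0,1],[0,2,0,0,0,0,1],[0,3,0,0,0,0,1],[0,3.4,0,0,0,0,1],[0,3.8,0,0,0,0,1],[0,4.2,0,0,0,0,1]]]';python3 -m creep '[[[0,0.4,0,0,0,0,1],[0,0.8,0,0,0,0,1],[0,1.2,0,0,0,0,1],[0,1.6,0,0,0,0,1],[0,1.6,0,0,0,0,1]]]';python3 -c "
from h import *
for n in('side',): cv2.imwrite(f'pics/{n}10.png',robot.read_camera(n)[:,:,::-1])
crop('pics/side10.png','pics/c12.png',370,200,500,370,4)"
```

```text
time: 15.05
tool_pos: [0.5287, -0.3392, 0.0635]
tool_rot: [3.141, 0.002, 1.718]
contact_force: [-0.7, -0.1, 0.4]
opening: 0.0916
time: 15.55
tool_pos: [0.5451, -0.3367, 0.0636]
tool_rot: [3.14, 0.002, 1.718]
contact_force: [-0.3, 0.3, -0.4]
opening: 0.0921
```

View pics/c12.png

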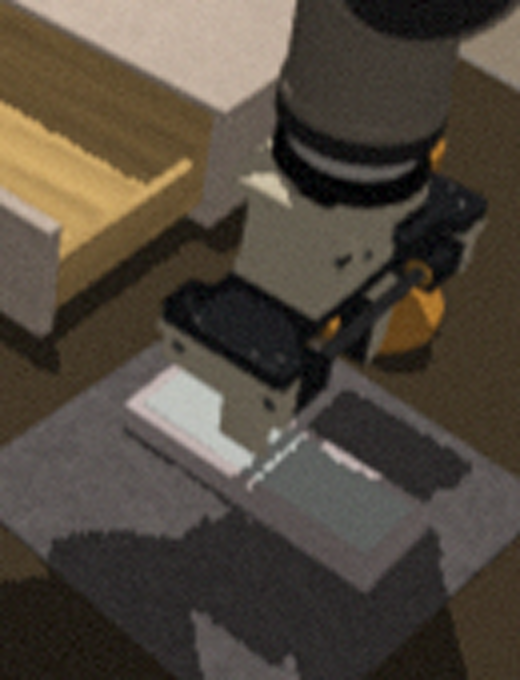

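The mirror has gone over and lies flat, glass up, on the pad. I'll raise the gripper and measure it.

```bash
python3 -m creep '[[[0,0,-4,0,0,0,1],[0,-3,-9,0,0,0,1],[0,-8,-13,0,0,0,1],[0,-13,-13,0,0,0,1],[0,-15,-13,0,0,0,1],[0,-15,-13,0,0,0,1]]]';python3 -c "
from h import *
for n in('side','top'): cv2.imwrite(f'pics/{n}11.png',robot.read_camera(n)[:,:,::-1])
crop('pics/side11.png','pics/c13.png',370,250,510,380,5)
crop('pics/top11.png','pics/c14.png',400,130,500,250,5)
goto(.51,-.342,.1,98.3)
print(robot.look_for('side','mirror_mid')[:3])"
```

```text
time: 16.2
tool_pos: [0.3925, -0.3592, 0.1946]
tool_rot: [3.141, 0.003, 1.714]
contact_force: [0.4, -0.5, 0.0]
opening: 0.0916
t 16.3 row: [ 0.05 11.53  9.41] [0.1 0.1 0. ] F [ 0.2  0.3 -0.6] op 0.0921 psi 98.3 pos [ 0.3957 -0.3589  0.1939]
[{'centre': [-0.3539, -0.112, 1.4631], 'score': 0.74}, {'centre': [-0.1681, -0.1648, 1.5524], 'score': 0.66}, {'centre': [-0.2809, 0.0508, 1.2308], 'score': 0.64}]
```

View pics/c13.png

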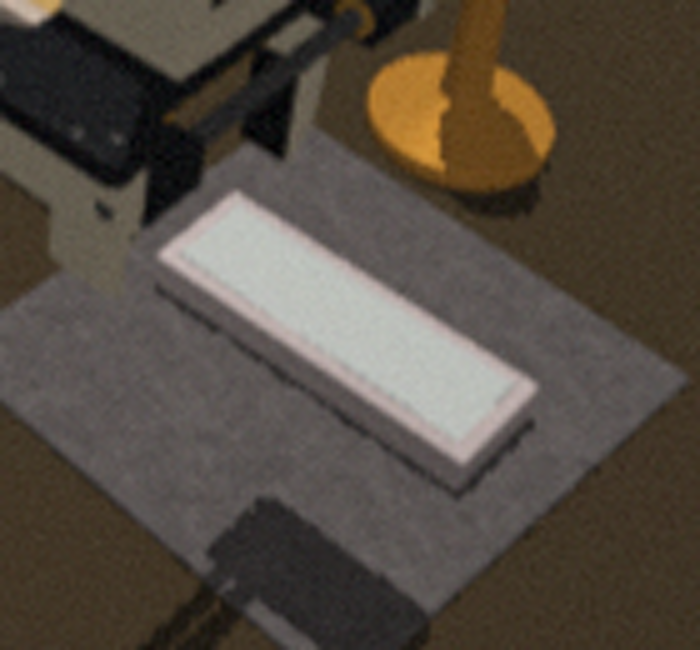

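View pics/c14.png

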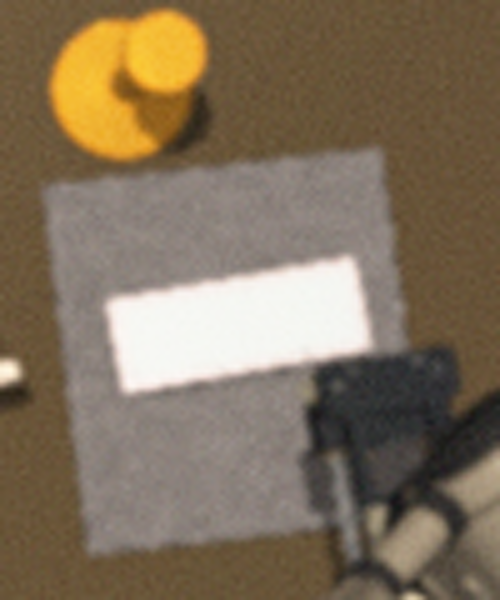

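The mirror lies glass up on the pad, with its corners in the top crop at (107,297), (356,257), (372,348) and (123,393).

```bash
python3 - <<'E'
from h import *
P=[ray("top",400+(X+.5)/5-.5,130+(Y+.5)/5-.5,.022) for X,Y in((107,297),(356,257),(372,348),(123,393))]
Q=[ray("side",370+(X+.5)/5-.5,250+(Y+.5)/5-.5,.022) for X,Y in((237,190),(540,387),(468,465),(158,257))]
for L in(P,Q):
    L=np.array(L);print(L.mean(0)); d=L[0]-L[1]+L[3]-L[2]; print(np.degrees(np.arctan2(d[1],d[0])), np.linalg.norm(d)/2)
goto(.523,-.34,.075,98.3)
E
```

```text
[ 0.526425 -0.339     0.022   ]
98.08210960380781 0.16039308744456535
[ 0.5233   -0.342375  0.022   ]
98.4243178812689 0.15835865148453368
t 16.35 row: [ 0.03 12.77 11.88] [0.1 0.1 0.1] F [-0.5 -0.4  0.3] op 0.0918 psi 98.4 pos [ 0.3965 -0.3587  0.1936]
```

```bash
python3 -m creep '[[[0,5,4,0,0,0,1],[0,10,8,0,0,0,1],[0,12.9,11.9,0.1,0.1,0,1],[0,12.9,11.9,0.1,0.1,0,1],[0,12.9,11.9,0.1,0.1,0,1]]]';python3 -c "
from h import *
goto(.525,-.3405,.026,98.3)"
```

```text
time: 16.85
tool_pos: [0.5257, -0.3372, 0.0701]
tool_rot: [-3.138, -0.005, 1.721]
contact_force: [-1.3, -0.5, 0.4]
opening: 0.0917
t 16.85 row: [-0.34 -0.1   4.41] [-0.2 -0.3  0.3] F [-1.3 -0.5  0.4] op 0.0917 psi 98.6 pos [ 0.5257 -0.3372  0.0701]
```

```bash
python3 -m creep '[[[-0.2,-0.1,2,0,0,0,1],[-0.2,-0.1,3.5,0,0,0,1],[-0.2,-0.1,4.3,0,0,0,1],[-0.2,-0.1,4.3,0,0,0,1]]]';python3 -c "
from h import *
goto(.525,-.3405,.026,98.3)"
```

```text
time: 17.25
tool_pos: [0.5242, -0.3389, 0.0264]
tool_rot: [-3.137, -0.006, 1.721]
contact_force: [-1.2, -0.2, 0.2]
opening: 0.0918
t 17.25 row: [-0.17  0.06  0.04] [-0.3 -0.3  0.3] F [-1.2 -0.2  0.2] op 0.0918 psi 98.6 pos [ 0.5242 -0.3389  0.0264]
```

```bash
python3 -m creep '[[[0,0,0,-0.3,-0.3,0,0.5],[0,0,0,-0.3,-0.3,0,-1],[0,0,0,-0.3,-0.3,0,-1],[0,0,0,-0.3,-0.3,0,-1],[0,0,0,-0.3,-0.3,0,-1],[0,0,0,-0.3,-0.3,0,-1]]]' 30; python3 -m creep '[[[0,0,-0.5,0,0,0,-1],[0,0,-2,0,0,0,-1],[0,0,-5,0,0,0,-1],[0,0,-9,0,0,0,-1],[0,0,-13,0,0,0,-1],[0,0,-13,0,0,0,-1]]]';python3 -c "
from h import *
for n in('side',): cv2.imwrite(f'pics/{n}12.png',robot.read_camera(n)[:,:,::-1])
crop('pics/side12.png','pics/c15.png',350,150,510,350,3)
goto(*unit(-.2,-.012),.15,98.3)"
```

```text
time: 17.85
tool_pos: [0.5246, -0.3391, 0.0269]
tool_rot: [3.14, -0.0, 1.721]
contact_force: [1.0, 1.0, 3.5]
opening: 0.0598
time: 18.45
tool_pos: [0.5269, -0.3411, 0.1644]
tool_rot: [3.132, 0.009, 1.721]
contact_force: [1.1, -1.6, -2.3]
opening: 0.0598
t 18.5 row: [26.96  7.5   0.99] [0.3 0.3 0.3] F [ 0.   0.1 -3.1] op 0.0593 psi 98.6 pos [ 0.5256 -0.3401  0.1609]
```

View pics/c15.png

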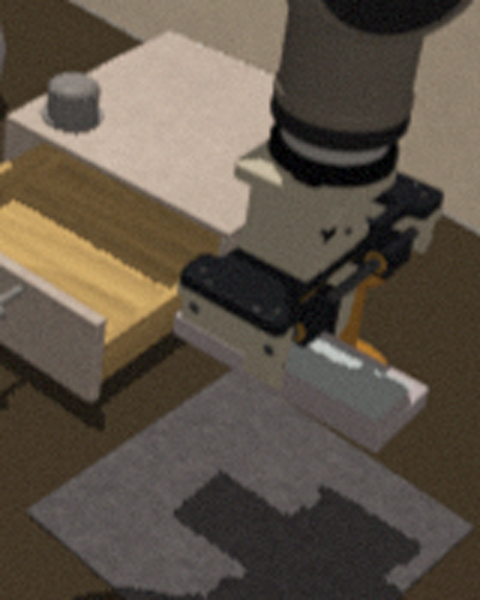

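```bash
python3 -m creep '[[[27,7.5,1,0.3,0.3,0.3,-1],[27,7.5,1,0.3,0.3,0.3,-1],[27,7.5,1,0.3,0.3,0.3,-1],[27,7.5,1,0.3,0.3,0.3,-1],[27,7.5,1,0.3,0.3,0.3,-1],[27,7.5,1,0.3,0.3,0.3,-1],[27,7.5,1,0.3,0.3,0.3,-1],[27,7.5,1,0.3,0.3,0.3,-1]]]';python3 -c "
from h import *
for n in('side','top'): cv2.imwrite(f'pics/{n}13.png',robot.read_camera(n)[:,:,::-1])
crop('pics/side13.png','pics/c16.png',290,130,450,300,3.5)
crop('pics/top13.png','pics/c17.png',295,60,410,225,3.5)
goto(*unit(-.2,-.012),.06,98.3)"
```

```text
time: 19.3
tool_pos: [0.5587, -0.0614, 0.1488]
tool_rot: [-3.14, -0.001, 1.717]
contact_force: [-0.3, 0.1, -2.8]
opening: 0.0598
t 19.4 row: [0.04 0.07 8.93] [-0.1 -0.  -0.1] F [ 0.5 -0.8 -2.5] op 0.0597 psi 98.2 pos [ 0.5591 -0.0628  0.1493]
```

View pics/c16.png

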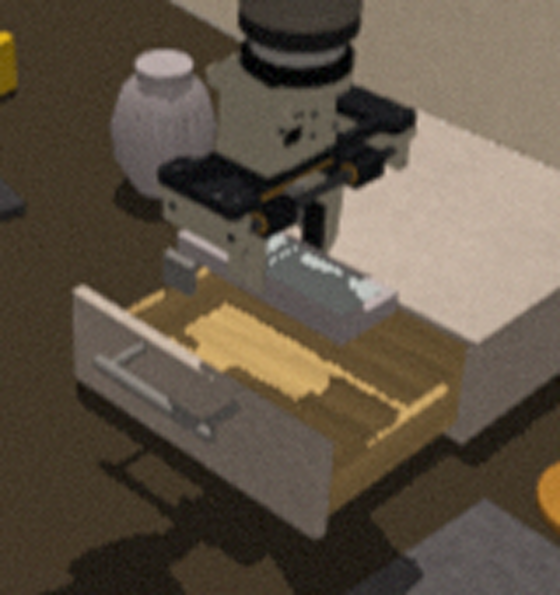

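View pics/c17.png

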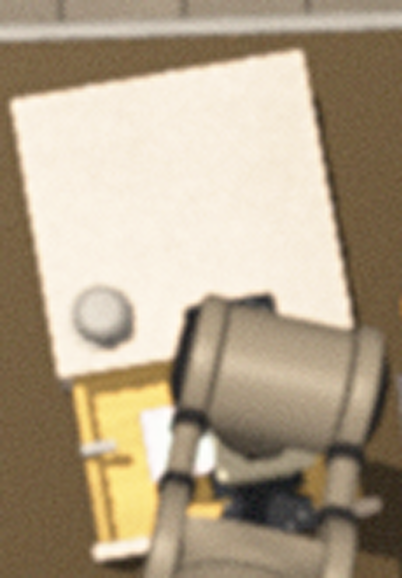

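The mirror is level over the drawer, and its left end (top crop x≈148) clears the catch block (ending at x≈118). Lower.

```bash
python3 -m creep '[[[0,0,3,0,0,0,-1],[0,0,5.5,0,0,0,-1],[0,0,7.5,0,0,0,-1],[0,0,8.7,0,0,0,-1],[0,0,9.2,0,0,0,-1]]]'; python3 -m creep '[[[0,0,0.4,0,0,0,-1],[0,0,0.8,0,0,0,-1],[0,0,1.1,0,0,0,-1],[0,0,1.1,0,0,0,-1]]]';python3 -c "
from h import *
for n in('side',): cv2.imwrite(f'pics/{n}14.png',robot.read_camera(n)[:,:,::-1])
crop('pics/side14.png','pics/c18.png',290,130,450,300,3.5)
goto(*unit(-.2,-.012),.045,98.3)"
```

```text
time: 19.9
tool_pos: [0.5583, -0.0638, 0.056]
tool_rot: [-3.139, -0.001, 1.713]
contact_force: [0.1, 0.1, -1.8]
opening: 0.0599
time: 20.3
tool_pos: [0.5583, -0.0638, 0.0451]
tool_rot: [-3.139, -0.001, 1.713]
contact_force: [0.4, 0.9, -3.2]
opening: 0.0595
t 20.35 row: [0.12 0.14 0.02] [-0.2 -0.  -0.1] F [ 0.4 -0.8 -2.6] op 0.0597 psi 98.2 pos [ 0.5584 -0.0638  0.0452]
```

View pics/c18.png

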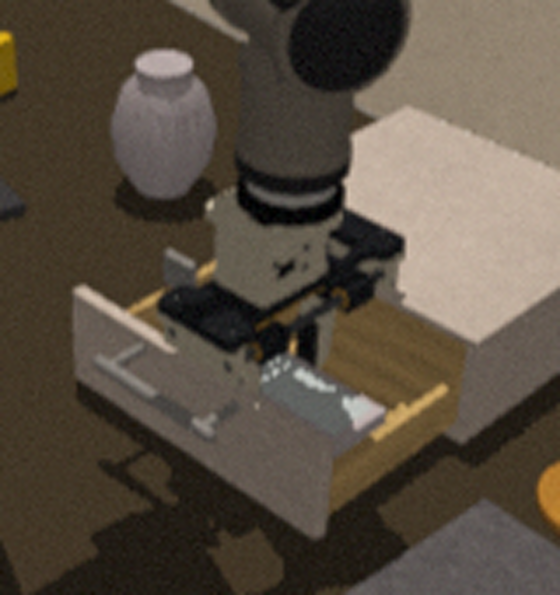

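```bash
python3 -m creep '[[[0,0,0.1,0,0,0,-1],[0,0,0.2,0,0,0,-1],[0,0,0.2,0,0,0,-1]]]';  python3 -m creep '[[[0,0,0,0,0,0,0.4],[0,0,0,0,0,0,0.45],[0,0,0,0,0,0,0.5],[0,0,0,0,0,0,0.5],[0,0,0,0,0,0,0.5]]]'; python3 -m creep '[[[0,0,-1,0,0,0,0.5],[0,0,-3,0,0,0,0.5],[0,0,-7,0,0,0,0.5],[0,0,-12,0,0,0,0.5],[0,-4,-15,0,0,0,0.5],[10,-8,-15,0,0,0,0.5]]]'; python3 -m creep '[[[-20,-5,0,0,0,0,0.5],[-20,-5,0,0,0,0,0.5],[-20,-5,0,0,0,0,0.5],[-20,-5,0,0,0,0,0.5],[-20,-5,0,0,0,0,0.5]]]';python3 -c "
from h import *
for n in('side','top'): cv2.imwrite(f'pics/{n}15.png',robot.read_camera(n)[:,:,::-1])
crop('pics/side15.png','pics/c19.png',290,130,450,300,3.5)
crop('pics/top15.png','pics/c20.png',295,60,410,225,3.5)"
```

```text
time: 20.65
tool_pos: [0.5588, -0.0638, 0.0437]
tool_rot: [-3.14, -0.0, 1.713]
contact_force: [-0.4, -0.4, 0.4]
opening: 0.0593
time: 21.15
tool_pos: [0.5588, -0.0638, 0.0437]
tool_rot: [-3.14, -0.0, 1.713]
contact_force: [-0.1, -0.2, 0.3]
opening: 0.0689
time: 21.75
tool_pos: [0.496, -0.0302, 0.1988]
tool_rot: [3.134, 0.005, 1.708]
contact_force: [1.0, 0.7, -0.9]
opening: 0.0686
time: 22.25
tool_pos: [0.4732, -0.2397, 0.2003]
tool_rot: [3.133, 0.007, 1.704]
contact_force: [0.2, 0.6, -0.8]
opening: 0.0693
```

View pics/c19.png

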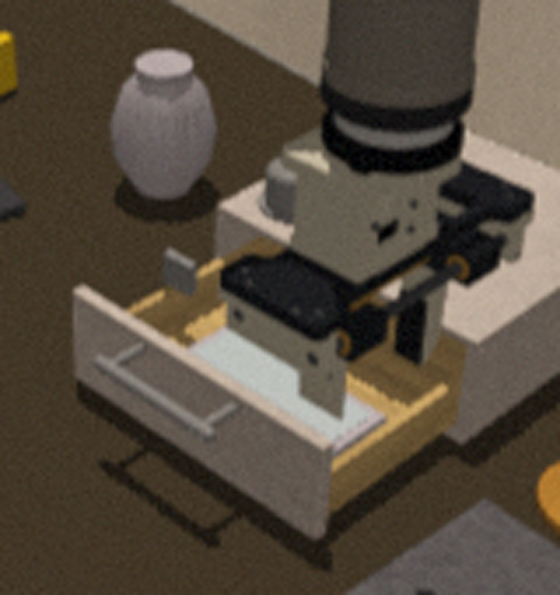

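View pics/c20.png

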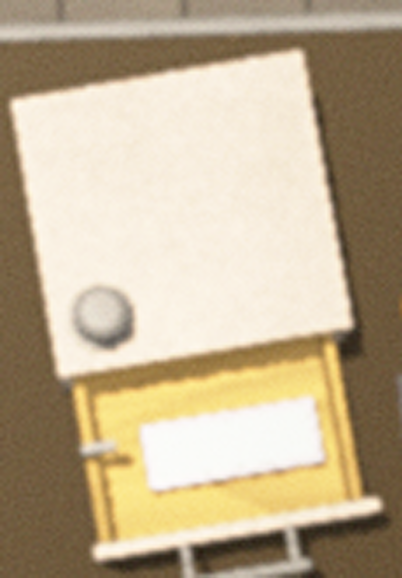

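View pics/top15.png

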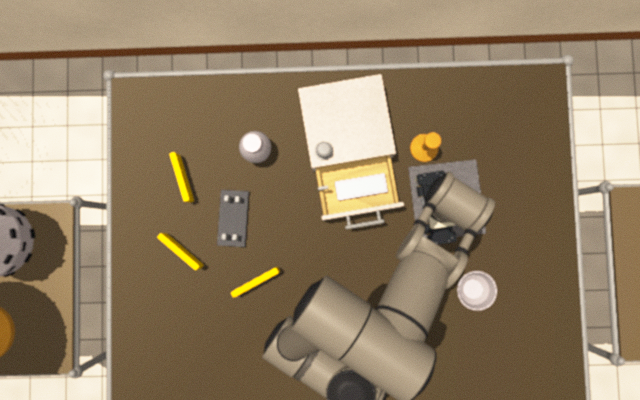

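The mirror lies flat in the drawer, glass up, with its top-crop corners at (140,428), (314,396), (326,463) and (155,492). One numeric check, then hand in.

```bash
python3 - <<'E'
from h import *
f=lambda X,Y,z:ray("top",295+(X+.5)/3.5-.5,60+(Y+.5)/3.5-.5,z)
L=np.array([f(X,Y,.034) for X,Y in((140,428),(314,396),(326,463),(155,492))])
m=L.mean(0)[:2];d=L[0]-L[1]+L[3]-L[2]
print("mirror in floor frame",(m-UC)@UX+.2,(m-UC)@UY,"yaw",np.degrees(np.arctan2(d[1],d[0]))-8.3-90,"len",np.linalg.norm(d)/2, np.linalg.norm(L[0]-L[3]))
h=(f(185,576,.078)+f(312,567,.078))/2
# face front top edge
print("face edge unit x",[(f(X,Y,.089)[:2]-UC)@UX for X,Y in((97,558),(382,507))])
E
python3 -m creep '[[[0,0,0,0,0,0,0.5],[0,0,0,0,0,0,0.5]]]'
python3 -c "
from h import *
print(robot.hand_in(),robot.observe()['time'])"
```

```text
mirror in floor frame -0.0024624500000000327 -0.014799150000000004 yaw 0.11637438781571063 len 0.15850703454421194 0.059776249464147536
face edge unit x [np.float64(-0.2840237500000001), np.float64(-0.28288355000000004)]
time: 22.55
tool_pos: [0.4735, -0.2353, 0.2]
tool_rot: [3.134, 0.005, 1.706]
contact_force: [-0.3, 0.1, -0.4]
opening: 0.0689
the job is handed in; nothing more can be done
the job is handed in; nothing more can be done
```

The job is handed in, and my checks showed nothing out of place; the hand-in gave no verdict. The robot clock read 22.55 s at the last move, well inside the 72 s limit.

**What I did**
- **Drawer:** I tried it with the knob untouched. It slid freely with about 2 N and no stop at 4 mm, so the catch was off and I never turned the knob. I pulled it to its stop, about 149 mm of travel with 15 N felt at the end.
- **Mirror on the pad:** I lifted it from the rack, stood it on the pad, let go and tipped it over with a finger. It lay flat with the glass up, about 16 mm from the pad's middle, with the gripper clear of it.
- **Mirror in the drawer:** I picked it up again and lowered it in. I released it about 5 mm above the floor, because the gripper body would otherwise have met the unit's top.

**Last checks, from the top camera**
- **Position:** the mirror's centre is about 2 mm (x) and 15 mm (y) from the middle of the uncovered floor. The y offset was deliberate, to clear the catch block on the left wall.
- **Angle:** its length is across the drawer to within about 0.1°, and it looks flat with the glass up.
- **Drawer:** the face is about 148 mm out.
- **Bystanders:** the vase and candlestick look unmoved; I compared them by eye only, not by measurement.
- **Robot:** it was hanging free at hand-in, with about 0.5 N on the tool, which is noise.

None of the checks failed. The two cameras disagreed by up to 8 mm on the handle's starting position; I used the top view, and the grasp fitted.

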